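# Electrode boom set to its scale mark over a beaker

### The arm

A 6-joint arm with a two-finger parallel gripper is mounted at the origin on the work surface. World frame = base frame: x ahead of the robot, y to its left, z up, the work surface at z = 0. Lengths are in m, angles in rad, forces in N, time in s.
With the tool pointing down it reaches from about 0.3 to 0.875 m from the base axis. Payload 6.4 kg.
Tool frame: the origin (TCP) lies midway between the tips of the shut fingers; the grasp point (between the pads) lies 19 mm behind it; z points along the fingers, y is the line along which they close (so a half turn about z gives the same grasp; the last joint's range is limited). The gripper opens to 85 mm and grips with 20 to 120 N. Pads are 22 mm wide; open, the fingers measure 114 mm over their backs; the gripper's body (76 mm by 85 mm) begins 54 mm behind the grasp point. The pads swing forward as they close: fully open they stand 13 mm farther back than shut.
Start: joints at [-1.39, 0.181, 1.607, -0, 1.354, -0.206], TCP at [0.217, -0.533, 0.231] pointing down, gripper open.
Joint ranges: [-2.99, 2.99], [-0.89, 2.07], [0.3, 2.58], [-1.14, 4.28], [0, 2.63], [-3.12, 3.12]. Speed limits (rad/s): [2.57, 2.57, 3.01, 3.14, 3.14, 3.14].

### API

Orientations are given as a unit quaternion [w, x, y, z].
In Python, from bench import ctrl gives the robot as it stands. The module is installed in compiled form; this text tells all that it offers.
- The arm moves only by the tool move_arm, never from a script. Its argument "plan" is one flat list of numbers, 6 for each row, row after row: the shift along the world's x, y, z in units of 50 mm (1.0 is 50 mm), then the turn, a rotation vector about the world's x, y, z in rad. A call has 1 to 10 rows; each row is the pose to reach, as a shift and turn from the pose commanded when the call began; what a row does not reach only later rows make up. A row lasts 1/8 s, in which the tool goes at most 62.5 mm and 10.7 degrees, less where a joint would pass 70% of its speed; a pose out of reach is approached as far as the arm can. A call with a gripper value outside its range is refused whole. "grip" is the finger opening in mm, from 0 to 85.4, set as the call begins (left out, the last holds). The fingers move at their own pace and stop on an object; the grip force is fixed at half the most. Time passes only in rows, so rows that repeat a pose let the fingers close. It gives the time, the measured TCP pose, the force, the opening and the grip force at its end, in the units of the state.
- ctrl.get_obs(): the state, without advancing time (a new reading comes with each control period).
- ctrl.camera(name): name is "scene" or "top" or "wrist"; returns a dict with "pixels" (480x640x3 uint8, red, green, blue), "fx", "fy", "cx", "cy" (pixels), "origin" and "attitude" of the camera in the world. Camera axes: x right, y down, z forward; pixel columns grow to the right and rows downward; lengths in m; the calibration is good to about 2 mm. The wrist camera is an equidistant fisheye: a pixel r from the principal point sees the ray r / f radians off the axis. A picture is of the moment at which its call begins. There is no depth.
- ctrl.hand_in(): hands the job in; it is judged then, once.
The state is a dict: "time_s": time; "q": joint angles; "dq": joint speeds; "joint_efforts": joint torques, N m; "eef_pos": TCP position; "eef_rot": TCP orientation; "wrist_force": force on the tool from outside, world axes, zero at the start; "torque": the same for the moment, N m; "opening": opening from 0.0 (shut) to 1.0 (fully open); "grasp_force": force on a finger pad.
Only numpy, scipy, OpenCV 4.12 (cv2) and the standard library are available. Lean on these libraries where they do the work, as an engineer would, in place of code of your own. Each camera call takes 0.05 s, during which the arm holds its last target. There are 200 camera calls.

### The job

Slide the large blue beaker across the bench, without lifting it, until it stands centred in the black ring on the green mat. Then press the yellow lock button on the electrode stand all the way down (it stays down), and pull the telescoping boom out by its black knob until its pointer is level with the red clip on the scale. The boom has a return spring, so finish while still holding it there, with the beaker still in the ring and everything else left where it was.

Things in the scene. Friction and masses are not known exactly. Their poses are not given: they have to be found in the camera images.
- beaker: loose blue open beaker, 84 mm across at the rim (slightly less at the foot), 70 mm high, wall 4 mm, about 0.18 kg, starts to the arm's right; origin at the centre of its underside, z up
- ring (a point): centre of the black ring (inner radius 50 mm, lines 4 mm wide) printed on a flat green mat 124 mm square and under 2 mm thick, fixed to the bench; the beaker is to stand concentric with it. The mat can be slid over freely. Its y axis is parallel to the boom: -y is the way the boom extends
- stand: electrode stand fixed to the bench: grey base 150 x 150 x 16 mm (its centre at y = +20 mm), steel column, and on it a level square aluminium sleeve 28 mm wide, top at z = 198 mm, from which the boom slides out. Origin on the bench; the sleeve's centre line lies above the stand's y axis, from y = +103 mm to y = -60 mm; the boom comes out towards the stand's -y. On the sleeve's +x side is a white scale plate 52 mm wide, top at z = 189 mm, with black lines every 10 mm
- lock_button (a joint): yellow lock button on top of the sleeve, value 0 when up (boom locked) to 0.008 m when fully down (boom free, from 0.0065); needs about 3 N on the way down, has no spring, stays where it is left; moves straight down
- button_top (a point): centre of the top face of the yellow button (22 mm diameter), at z = 214 mm when up and 206 mm when fully down, 30 mm along the stand's +y from its origin
- boom: the telescoping boom, sliding along the stand's -y by up to 130 mm once unlocked, drawn in by a spring of 2 to 4 N; starts fully in. Grey end block 30 mm cube (top at z = 200 mm) with the electrode hanging below it to z = 94 mm and the black knob on top. Its origin lies on the bench level straight below the knob's axis. It slides only along the stand's y axis; axes as the stand's
- knob_top (a point): centre of the top face of the boom's black upright round knob, 24 mm diameter, from z = 208 mm to 250 mm, on a 14 mm neck above the end block (block top at z = 200 mm); moves with the boom
- index (a point): tip of the boom's black pointer, on a grey bar that runs back beside the sleeve over the scale plate; moves with the boom; its offset from the knob's axis is +50 mm along x and +140 mm along y of the stand, at z = 194 mm
- mark (a point): the red clip's line on the scale, fixed, at z = 194 mm; 60 to 110 mm further along the stand's -y than the pointer's start. The pointer is level with it when index and mark coincide. When they do, the knob's axis stands over the ring's centre. Its y axis is parallel to the boom
- bottle_a: white bottle with black cap, 80 mm across, 135 mm high, at the right or left side; origin at the centre of its underside; to be left alone
- bottle_b: a second white bottle with black cap, same size; origin at the centre of its underside; to be left alone
- jar_red: small white jar with red cap, 44 mm across, 60 mm high, between the arm and the stand; origin at the centre of its underside; to be left alone
- jar_white: small grey jar with white cap, 44 mm across, 75 mm high, beyond the working area; origin at the centre of its underside; to be left alone
- cup: small yellow cup, 60 mm across, 60 mm high, beyond the working area; origin at the centre of its underside; to be left alone
- calib_case: grey case 50 x 80 x 25 mm, lying near the arm; origin at the centre of its underside; to be left alone
Not all that is in view belongs to the job. There is more than one size of the beaker; the job needs the smaller.

How it is judged:
By the outcome, as a careful person would: the job done as asked, in the order asked, and still so for the second after the job is handed in, while the arm keeps its last pose, push and grip.
It also fails if it takes over 61 s, if anything falls off the work surface, if the arm or the gripper's body presses on something with over 40 N, if the wrist force passes 120 N, or if a joint passes its speed limit or range.

## Working session

There is one attempt and no reset: what is moved stays moved. The work goes in short steps, Python scripts to look and compute and a tool call to move; the robot and the scene stay as the last step left them, time stands still between calls to the robot, and variables do not carry over. Pictures are saved under pics/ and viewed, at most 10 in all, crops included, and the job is handed in when it is done.

Besides the shell and the picture viewer there is one more tool, called after "Request:" by a JSON object that holds its "api" and its "payload", one argument or row to a line. move_arm: Moves the arm, as the interface text tells. Its arguments: {"type":"object","properties":{"plan":{"type":"array"},"grip":{"type":"number"}},"required":["plan"]}

```bash
mkdir -p pics; cat > h.py <<'E'
import numpy as np, cv2
from bench import ctrl
from scipy.spatial.transform import Rotation as R
def rot(a):
    a=np.array(a,float)
    return a if a.shape==(3,3) else R.from_quat(a[[1,2,3,0]]).as_matrix()
def cast(c,u,v,z):
    "pixel -> point on plane z (pinhole cameras)"
    d=rot(c["attitude"])@np.array([(u-c["cx"])/c["fx"],(v-c["cy"])/c["fy"],1.])
    o=np.array(c["origin"]); return o+d*(z-o[2])/d[2]
def proj(c,p):
    q=rot(c["attitude"]).T@(np.array(p)-c["origin"]); return c["fx"]*q[0]/q[2]+c["cx"],c["fy"]*q[1]/q[2]+c["cy"]
def save(c,n): cv2.imwrite("pics/"+n,cv2.cvtColor(c["pixels"],cv2.COLOR_RGB2BGR))
E
python3 - <<'E'
from h import *
for n in("top","scene"):
    c=ctrl.camera(n); save(c,n+"0.png"); print(n,c["fx"],c["fy"],c["cx"],c["cy"],c["origin"],c["attitude"])
print(ctrl.get_obs())
E
```

```text
top 622.8405783304981 622.8405783304981 317.13576002990635 238.1857359405442 [ 0.24197437 -0.03461442  1.64788625] [-0.06907191  0.70402735 -0.70402509  0.06263572]
scene 506.4914150289868 506.4914150289868 319.4202809767847 239.16998986950173 [ 1.46683037 -0.35020226  0.79093718] [-0.3872565   0.7153862   0.51204196 -0.27580431]
{'time_s': 0.1, 'q': array([-1.39031207e+00,  1.81463872e-01,  1.60788448e+00,  1.24971164e-05,
        1.35377874e+00, -2.06347943e-01]), 'dq': array([ 0.00183541, -0.00165201, -0.0014172 , -0.00133542, -0.00020742,
        0.00235776]), 'joint_efforts': array([ 3.00811989e-04, -4.45873797e+01, -3.52236664e+01, -3.12986895e-04,
        4.14110589e-03, -3.02881824e-05]), 'eef_pos': array([ 0.21682946, -0.53203567,  0.23048722]), 'eef_rot': array([-7.67076056e-04,  9.81353317e-01,  1.92211027e-01,  1.60217299e-05]), 'wrist_force': array([ 0.44159331, -0.29887074, -0.74524869]), 'torque': array([ 0.01097251,  0.0049674 , -0.00564373]), 'grasp_force': 0.0, 'opening': 1.001711588628441}
```

View pics/top0.png

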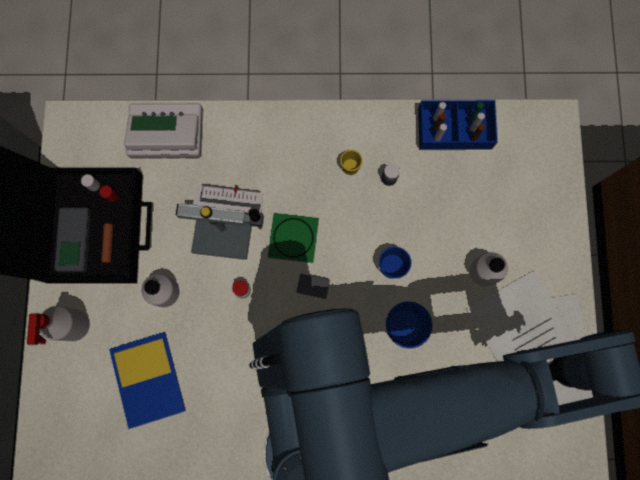

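View pics/scene0.png

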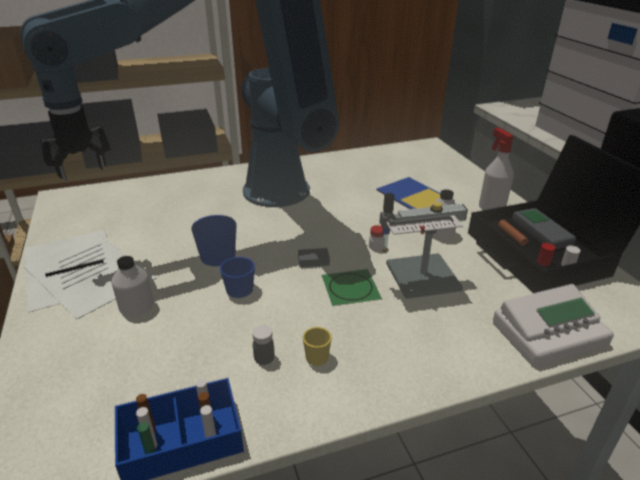

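The top view shows the small beaker at (395,262), the larger decoy at (409,325), the ring at (293,238), the button at (206,212), the knob at (254,215), the red clip at (236,189) and the case at (313,286). The scene view agrees. Next I'll measure these.

```bash
cat > m.py <<'E'
from h import *
def blob(m,lo,name):
    u0,u1,v0,v1=lo; k=np.zeros_like(m,np.uint8); k[v0:v1,u0:u1]=m[v0:v1,u0:u1]
    cs,_=cv2.findContours(k,0,1); return max(cs,key=cv2.contourArea)
def run():
    c=ctrl.camera("top"); im=c["pixels"]; hsv=cv2.cvtColor(im,cv2.COLOR_RGB2HSV); H,S,V=[hsv[...,i].astype(int) for i in range(3)]
    g=blob((H>45)&(H<80)&(S>100),(255,340,195,280),"mat")
    q=np.array([cast(c,*p,0.002)[:2] for p in cv2.boxPoints(cv2.minAreaRect(g))])
    print("mat corners",q.round(4).tolist(),"ctr",q.mean(0).round(4),"sides",np.linalg.norm(np.diff(q,axis=0),axis=1).round(3))
    return c,im,H,S,V
E
python3 - <<'E'
from m import *
c,im,H,S,V=run()
k=((V<75))[205:270,265:325]
b=blob((H>105)&(H<125)&(S>120),(370,420,238,285),"b")
(u,v),r=cv2.minEnclosingCircle(b); print("beaker px",u,v,r,cast(c,u,v,.06)); 
x=[cast(c,*p,.07)[:2] for p in b[:,0]]; print(cv2.minEnclosingCircle(np.array(x,np.float32)))
y=blob((H>20)&(H<35)&(S>120),(190,225,195,225),"y");(u,v),r=cv2.minEnclosingCircle(y);print("button",u,v,r,cast(c,u,v,.212))
rd=blob(((H<8)|(H>172))&(S>120),(200,262,175,215),"r");(u,v),r=cv2.minEnclosingCircle(rd);print("clip",u,v,r,cast(c,u,v,.194))
kb=blob(V<45,(240,275,200,230),"k");print("knob bbox",cv2.boundingRect(kb));(u,v),r=cv2.minEnclosingCircle(kb);print("knob",u,v,r,cast(c,u,v,.25))
for n,(u,v) in dict(jar_red=(241,288)).items(): print(n,cast(c,u,v,.06))
print("case",cast(c,313,284,.025)); print("bottle",cast(c,491,262,.13),"bigbeaker",cast(c,409,325,.08))
big=cv2.resize(im[170:300,160:330],None,fx=4.5,fy=4.5,interpolation=cv2.INTER_CUBIC)
cv2.imwrite("pics/crop0.png",cv2.cvtColor(big,cv2.COLOR_RGB2BGR))
E
```

```text
mat corners [[0.5029, 0.1129], [0.6235, 0.0998], [0.6079, -0.0214], [0.4878, -0.0068]] ctr [0.5555 0.0461] sides [0.121 0.122 0.121]
beaker px 394.3290100097656 261.9507751464844 15.964982032775879 [ 0.47926153 -0.21865409  0.06      ]
((0.47796016931533813, -0.21706026792526245), 0.04142531007528305)
button 205.5 211.5 5.147915363311768 [0.57754226 0.24318841 0.212     ]
clip 235.5 190.0 3.0414812564849854 [0.63490174 0.17595254 0.194     ]
knob bbox (248, 209, 13, 14)
knob 254.0833282470703 215.1666717529297 6.8946428298950195 [0.55985872 0.12349599 0.25      ]
jar_red [0.41211326 0.17474506 0.06      ]
case [ 0.42632954 -0.00893217  0.025     ]
bottle [ 0.46855935 -0.44771427  0.13      ] bigbeaker [ 0.3174502  -0.24935822  0.08      ]
```

View pics/crop0.png

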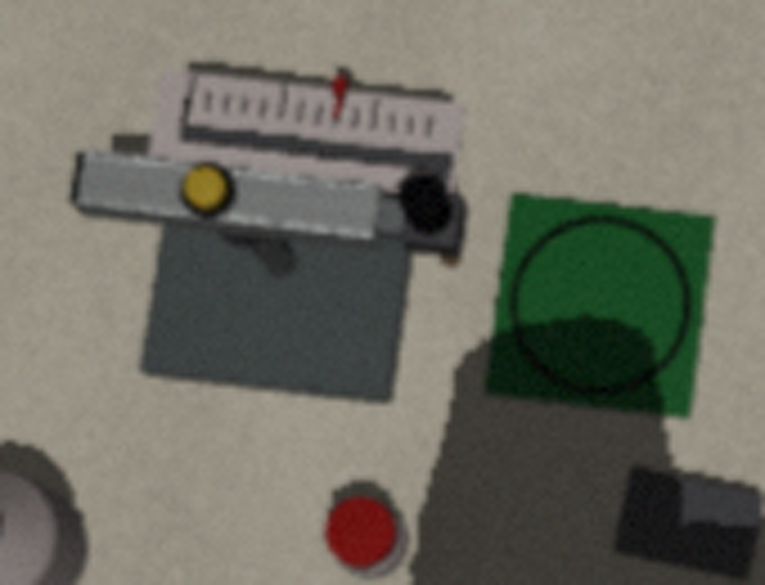

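Request:
{"api": "move_arm", "payload": {
  "plan": [0.8,0.8,0,0,0,0.15,1.6,1.6,0,0,0,0.3,2.4,2.5,0,0,0,0.45,3.2,3.3,0,0,0,0.6,4.0,4.1,0,0,0,0.75,4.78,4.9,0,0,0,0.9,4.78,4.9,0,0,0,0.9,4.78,4.9,0,0,0,0.9],
  "grip": 60
}}

```text
time_s: 1.15
eef_pos: [0.4557, -0.2875, 0.231]
eef_rot: [-0.0, 0.8, 0.6, -0.0]
wrist_force: [-0.1, -1.1, -0.4]
opening: 0.706
grasp_force: 0.0
```

Request:
{"api": "move_arm", "payload": {
  "plan": [0,0,-0.7,0,0,0,0,0,-1.4,0,0,0,0,0,-2.1,0,0,0,0,0,-2.8,0,0,0,0,0,-3.4,0,0,0,0,0,-3.9,0,0,0,0,0,-4.1,0,0,0,0,0,-4.1,0,0,0]
}}

```text
time_s: 2.15
eef_pos: [0.4551, -0.2881, 0.026]
eef_rot: [-0.001, 0.801, 0.599, -0.0]
wrist_force: [-0.0, -0.0, 0.6]
opening: 0.702
grasp_force: 0.0
```

```bash
python3 - <<'E'
from h import *
c=ctrl.camera("scene"); save(c,"s1.png"); print(ctrl.get_obs()["eef_pos"])
E
```

```text
[ 0.45578793 -0.28845213  0.02680824]
```

View pics/s1.png

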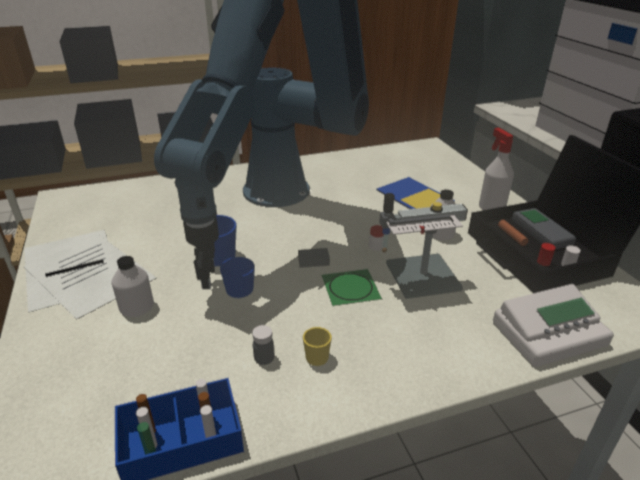

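Request:
{"api": "move_arm", "payload": {
  "plan": [0.07,0.23,0,0,0,0,0.14,0.46,0,0,0,0,0.21,0.69,0,0,0,0,0.28,0.92,0,0,0,0,0.35,1.15,0,0,0,0,0.42,1.38,0,0,0,0,0.49,1.61,0,0,0,0,0.56,1.84,0,0,0,0,0.63,2.07,0,0,0,0,0.7,2.3,0,0,0,0]
}}

```text
time_s: 3.45
eef_pos: [0.4923, -0.1731, 0.0276]
eef_rot: [0.002, 0.8, 0.6, 0.0]
wrist_force: [-0.9, -5.1, 5.3]
opening: 0.705
grasp_force: 3.2
```

Request:
{"api": "move_arm", "payload": {
  "plan": [0.07,0.23,0,0,0,0,0.14,0.46,0,0,0,0,0.21,0.69,0,0,0,0,0.28,0.92,0,0,0,0,0.35,1.15,0,0,0,0,0.42,1.38,0,0,0,0,0.49,1.61,0,0,0,0,0.56,1.84,0,0,0,0,0.63,2.07,0,0,0,0,0.7,2.3,0,0,0,0]
}}

```text
time_s: 4.7
eef_pos: [0.5271, -0.0578, 0.0276]
eef_rot: [0.002, 0.8, 0.6, 0.0]
wrist_force: [-1.0, -6.0, 6.3]
opening: 0.701
grasp_force: 3.2
```

```bash
cat > b.py <<'E'
from h import *
o=ctrl.get_obs(); print(o["time_s"],o["eef_pos"],o["wrist_force"])
import sys
for n in("top","scene"):
    c=ctrl.camera(n); im=c["pixels"]; save(c,sys.argv[1]+n+".png")
    h=cv2.cvtColor(im,cv2.COLOR_RGB2HSV).astype(int)
    m=((h[...,0]>100)&(h[...,0]<128)&(h[...,1]>120)).astype(np.uint8)
    # keep the blob nearest the expected beaker
    for q in cv2.findContours(m,0,1)[0]:
        if cv2.contourArea(q)<60: continue
        (u,v),r=cv2.minEnclosingCircle(q); p=cast(c,u,v,.035)
        if .42<p[0]<.65 and -.3<p[1]<.1:
            w=np.array([cast(c,*a,.07)[:2] for a in q[:,0]],np.float32)
            print(n,"bbox",cv2.boundingRect(q),"rim circle",cv2.minEnclosingCircle(w))
E
python3 b.py p1
```

```text
4.7 [ 0.52712217 -0.05779805  0.02755544] [-0.97790463 -5.97768423  6.3434524 ]
top bbox (302, 233, 23, 18) rim circle ((0.5268707275390625, -0.01141735352575779), 0.030577821657061577)
```

```bash
python3 - <<'E'
import cv2
t=cv2.imread("pics/p1top.png")[190:300,230:370]; s=cv2.imread("pics/p1scene.png")[180:340,150:410]
t=cv2.resize(t,(560,440),interpolation=cv2.INTER_CUBIC)[:, :400]; s=cv2.resize(s,(390,240))
import numpy as np
o=np.zeros((440,790,3),np.uint8); o[:,:400]=t; o[:240,400:]=s; cv2.imwrite("pics/p1.png",o)
E
```

```text
(no output)
```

View pics/p1.png

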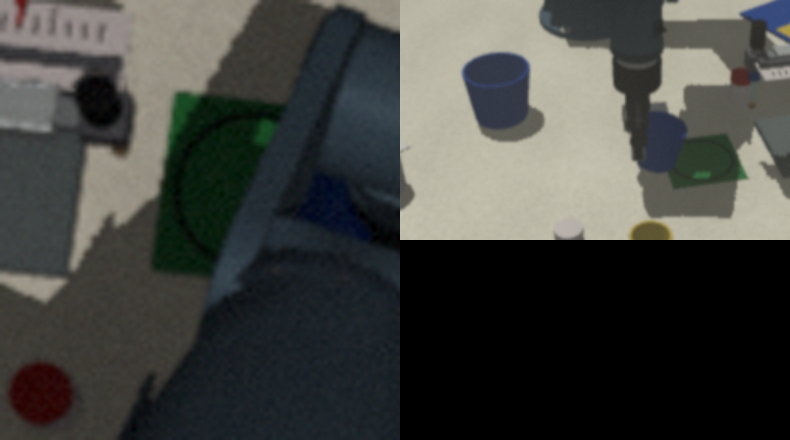

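The beaker looks tipped slightly forward, since the pads only touch its flared rim. I'll back off and check that it settles. After that I'll tow it from inside, where contact is low.

Request:
{"api": "move_arm", "payload": {
  "plan": [-0.05,-0.15,0,0,0,0,-0.1,-0.3,0,0,0,0,-0.15,-0.5,0,0,0,0,-0.3,-1.0,0,0,0,0,-0.45,-1.5,0,0,0,0,-0.6,-2.0,0,0,0,0,-0.6,-2.0,1,0,0,0,-0.6,-2.2,2,0,0,0,-0.6,-2.2,3,0,0,0,-0.6,-2.2,3,0,0,0]
}}

```text
time_s: 6.05
eef_pos: [0.4983, -0.17, 0.181]
eef_rot: [0.004, 0.8, 0.6, 0.002]
wrist_force: [-0.0, -0.2, 0.8]
opening: 0.701
grasp_force: 0.0
```

```bash
python3 b.py p2; python3 - <<'E'
import cv2
import numpy as np
t=cv2.imread("pics/p2top.png")[190:300,270:400]; s=cv2.imread("pics/p2scene.png")[200:320,190:390]
o=np.zeros((440,790,3),np.uint8); o[:,:390]=cv2.resize(t,(390,440)); o[:240,390:]=cv2.resize(s,(400,240)); cv2.imwrite("pics/p2.png",o)
E
```

```text
6.05 [ 0.49828888 -0.16999089  0.1810428 ] [-0.02313122 -0.22680194  0.78806231]
top bbox (305, 225, 32, 31) rim circle ((0.5351709127426147, -0.02857004664838314), 0.04154117777943611)
```

View pics/p2.png

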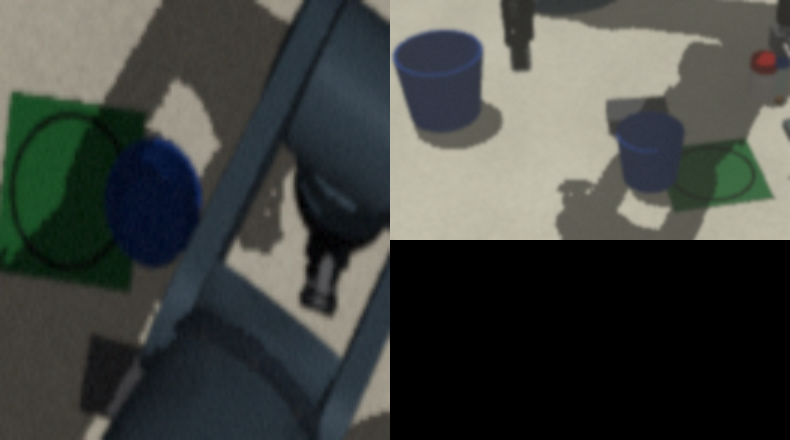

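Request:
{"api": "move_arm", "payload": {
  "plan": [0.2,0.7,0,0,0,0,0.4,1.4,0,0,0,0,0.6,2.1,0,0,0,0,0.73,2.8,0,0,0,0,0.73,2.8,0,0,0,0,0.73,2.8,0,0,0,0,0.73,2.8,-0.7,0,0,0,0.73,2.8,-1.4,0,0,0,0.73,2.8,-1.7,0,0,0,0.73,2.8,-1.7,0,0,0],
  "grip": 30
}}

```text
time_s: 7.4
eef_pos: [0.5315, -0.0281, 0.0903]
eef_rot: [-0.001, 0.8, 0.599, -0.001]
wrist_force: [1.2, 0.5, 0.4]
opening: 0.346
grasp_force: 0.0
```

Request:
{"api": "move_arm", "payload": {
  "plan": [0.07,0,0,0,0,0,0.07,0,0,0,0,0,0.07,0,-0.3,0,0,0,0.07,0,-0.6,0,0,0,0.07,0,-0.9,0,0,0,0.07,0,-1.15,0,0,0,0.07,0,-1.25,0,0,0,0.07,0,-1.25,0,0,0]
}}

```text
time_s: 8.4
eef_pos: [0.5359, -0.0275, 0.0285]
eef_rot: [-0.0, 0.8, 0.6, -0.0]
wrist_force: [-0.8, -0.9, 0.7]
opening: 0.348
grasp_force: 0.4
```

Request:
{"api": "move_arm", "payload": {
  "plan": [0.04,0.15,0,0,0,0,0.08,0.3,0,0,0,0,0.12,0.45,0,0,0,0,0.16,0.6,0,0,0,0,0.2,0.75,0,0,0,0,0.24,0.9,0,0,0,0,0.28,1.05,0,0,0,0,0.32,1.2,0,0,0,0,0.36,1.35,0,0,0,0,0.38,1.4,0,0,0,0]
}}

```text
time_s: 9.65
eef_pos: [0.5572, 0.041, 0.0313]
eef_rot: [0.003, 0.8, 0.6, 0.001]
wrist_force: [-2.6, -9.3, 12.4]
opening: 0.351
grasp_force: 14.0
```

```bash
python3 b.py p3; python3 - <<'E'
import cv2
import numpy as np
t=cv2.imread("pics/p3top.png")[180:290,230:360]; s=cv2.imread("pics/p3scene.png")[160:320,200:467]
o=np.zeros((440,790,3),np.uint8); o[:,:390]=cv2.resize(t,(390,440)); o[:240,390:]=cv2.resize(s,(400,240)); cv2.imwrite("pics/p3.png",o)
E
```

```text
9.65 [0.55722506 0.04095159 0.03126324] [-2.57837725 -9.32344564 12.38815844]
```

View pics/p3.png

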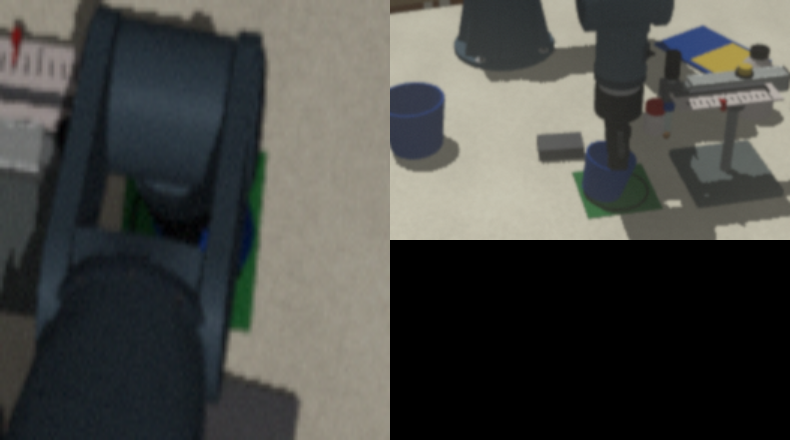

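Request:
{"api": "move_arm", "payload": {
  "plan": [0.02,0.08,0,0,0,0,0.04,0.16,0,0,0,0,0.05,0.2,0,0,0,0,0.05,0.2,0,0,0,0]
}}

```text
time_s: 10.25
eef_pos: [0.5599, 0.0509, 0.0313]
eef_rot: [0.003, 0.8, 0.6, 0.001]
wrist_force: [-1.0, -8.6, 11.7]
opening: 0.355
grasp_force: 11.9
```

Request:
{"api": "move_arm", "payload": {
  "plan": [-0.03,-0.1,0,0,0,0,-0.06,-0.2,0,0,0,0,-0.06,-0.22,0.2,0,0,0,-0.06,-0.22,0.7,0,0,0,-0.06,-0.22,1.4,0,0,0,-0.06,-0.22,2.2,0,0,0,-0.3,-1.2,3.0,0,0,0,-0.6,-2.2,3.2,0,0,0,-0.9,-3.2,3.2,0,0,0,-1.2,-4.2,3.2,0,0,0]
}}

```text
time_s: 11.5
eef_pos: [0.4968, -0.1583, 0.1894]
eef_rot: [0.0, 0.8, 0.6, 0.0]
wrist_force: [0.4, -0.5, -0.5]
opening: 0.353
grasp_force: 0.0
```

```bash
python3 b.py p4; python3 - <<'E'
from m import *
run()
E
```

```text
11.5 [ 0.49677018 -0.15832137  0.1893859 ] [ 0.41287505 -0.50330307 -0.50433976]
top bbox (282, 217, 32, 33) rim circle ((0.5528995990753174, 0.0331459566950798), 0.043889351189136505)
mat corners [[0.5026, 0.1126], [0.6235, 0.0995], [0.6078, -0.0217], [0.4874, -0.007]] ctr [0.5553 0.0458] sides [0.122 0.122 0.121]
```

```bash
cat > ov.py <<'E'
from h import *
import sys
name,bx,by=sys.argv[1],float(sys.argv[2]),float(sys.argv[3])
def crop(n,u0,v0,w,h,k):
    c=ctrl.camera(n); im=cv2.resize(cv2.cvtColor(c["pixels"],cv2.COLOR_RGB2BGR)[v0:v0+h,u0:u0+w],None,fx=k,fy=k,interpolation=cv2.INTER_CUBIC)
    for (x,y,z,r,col) in((bx,by,.07,.042,(0,255,255)),(.5554,.046,.002,.052,(0,0,255))):
        for a in np.arange(0,6.28,.26):
            u,v=proj(c,(x+r*np.cos(a),y+r*np.sin(a),z)); cv2.circle(im,(int((u-u0+.5)*k),int((v-v0+.5)*k)),1,col,-1)
    return im
a=crop("top",265,195,60,75,6.5); b=crop("scene",310,235,80,75,4.9)
o=np.zeros((max(a.shape[0],b.shape[0]),a.shape[1]+b.shape[1],3),np.uint8); o[:a.shape[0],:a.shape[1]]=a; o[:b.shape[0],a.shape[1]:]=b
cv2.imwrite("pics/"+name,o); print(o.shape)
E
python3 ov.py ov1.png .5529 .0331
```

```text
(488, 782, 3)
```

View pics/ov1.png

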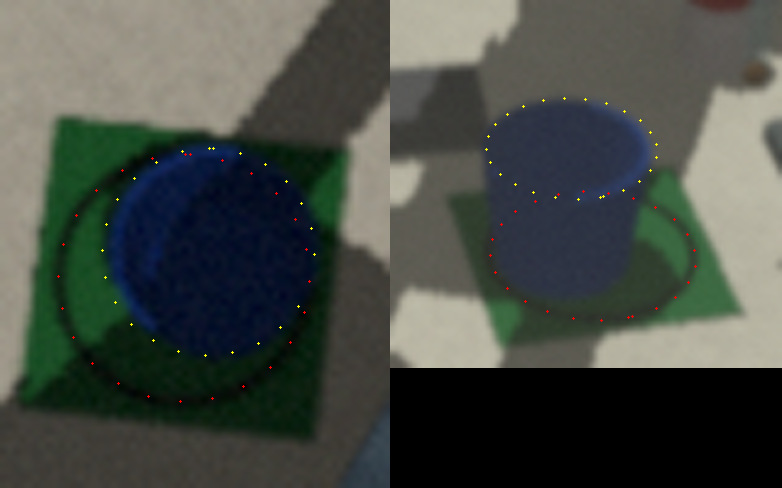

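```bash
python3 - <<'E'
from h import *
print((R.from_rotvec(.3*np.array([.985,-.17,0]))*R.from_rotvec([0,0,.113])).as_rotvec()); print(ctrl.get_obs()["eef_pos"])
E
```

```text
[ 0.29230306 -0.06764125  0.11215161]
[ 0.49726367 -0.15690247  0.18874539]
```

Request:
{"api": "move_arm", "payload": {
  "plan": [0.3,0.8,0,0.1,-0.02,0.04,0.6,1.6,0,0.2,-0.04,0.08,0.86,2.3,0,0.29,-0.07,0.11,0.86,2.3,-0.5,0.29,-0.07,0.11,0.86,2.3,-1.3,0.29,-0.07,0.11,0.86,2.3,-2.1,0.29,-0.07,0.11,0.86,2.3,-2.9,0.29,-0.07,0.11,0.86,2.3,-3.4,0.29,-0.07,0.11,0.86,2.3,-3.4,0.29,-0.07,0.11,0.86,2.3,-3.4,0.29,-0.07,0.11],
  "grip": 0
}}

```text
time_s: 13.0
eef_pos: [0.5412, -0.0418, 0.0198]
eef_rot: [-0.094, 0.757, 0.637, 0.115]
wrist_force: [-0.3, 0.7, 0.9]
opening: -0.0
grasp_force: 0.0
```

Request:
{"api": "move_arm", "payload": {
  "plan": [0.02,0.1,0,0,0,0,0.03,0.2,0,0,0,0,0.05,0.3,0,0,0,0,0.07,0.4,0,0,0,0,0.08,0.5,0,0,0,0,0.1,0.6,0,0,0,0,0.11,0.68,0,0,0,0,0.11,0.68,0,0,0,0]
}}

```text
time_s: 14.0
eef_pos: [0.5459, -0.0082, 0.0188]
eef_rot: [-0.095, 0.757, 0.636, 0.115]
wrist_force: [0.9, -0.4, -0.5]
opening: -0.002
grasp_force: 0.1
```

```bash
python3 b.py p5; cat b.py | head -3 >/dev/null; python3 - <<'E'
from h import *
c=ctrl.camera("scene"); h=cv2.cvtColor(c["pixels"],cv2.COLOR_RGB2HSV).astype(int)
m=((h[...,0]>100)&(h[...,0]<128)&(h[...,1]>70)&(h[...,2]>40)).astype(np.uint8)
for q in cv2.findContours(m,0,1)[0]:
    x,y,w,hh=cv2.boundingRect(q)
    if cv2.contourArea(q)>100: print(x,y,w,hh)
for P in((.5554,.046),(.553,.032)):
    a=np.arange(0,6.28,.05); e=np.array([proj(c,(P[0]+.042*np.cos(t),P[1]+.042*np.sin(t),.07)) for t in a]); print(P,e.min(0),e.max(0))
E
```

```text
14.0 [ 0.54594205 -0.0082278   0.01878216] [ 0.90316608 -0.42117604 -0.52696492]
top bbox (279, 216, 34, 34) rim circle ((0.5524208545684814, 0.03708173707127571), 0.04636898636817932)
115 378 129 102
333 256 33 39
192 216 44 49
378 178 50 31
608 23 29 21
(0.5554, 0.046) [334.58031827 254.22799002] [369.40713294 274.72924887]
(0.553, 0.032) [328.79607656 254.73999439] [363.65701524 275.30446044]
```

Request:
{"api": "move_arm", "payload": {
  "plan": [0.01,0.06,0,0,0,0,0.02,0.12,0,0,0,0,0.02,0.12,0,0,0,0,0.02,0.12,0,0,0,0]
}}

```text
time_s: 14.65
eef_pos: [0.5469, -0.0023, 0.0188]
eef_rot: [-0.095, 0.757, 0.636, 0.115]
wrist_force: [0.0, 0.0, -0.1]
opening: 0.002
grasp_force: 0.1
```

Request:
{"api": "move_arm", "payload": {
  "plan": [-0.05,-0.3,0,0,0,0,-0.15,-0.9,0,0,0,0,-0.15,-0.9,1.0,0,0,0,-0.15,-0.9,2.0,0,0,0,-0.3,-1.5,3.0,-0.1,0.02,-0.04,-0.5,-2.3,3.6,-0.2,0.04,-0.08,-0.7,-3.1,3.6,-0.29,0.07,-0.11,-0.7,-3.1,3.6,-0.29,0.07,-0.11]
}}

```text
time_s: 15.65
eef_pos: [0.5117, -0.1594, 0.1996]
eef_rot: [0.001, 0.801, 0.599, -0.0]
wrist_force: [0.3, 1.3, -0.6]
opening: -0.001
grasp_force: 0.0
```

```bash
python3 b.py p6; python3 ov.py ov2.png .5554 .046
```

```text
15.65 [ 0.51173822 -0.15935304  0.19959443] [ 0.28513254  1.33005056 -0.59492853]
top bbox (276, 216, 33, 33) rim circle ((0.5565448999404907, 0.044085994362831116), 0.04362817481160164)
(488, 782, 3)
```

View pics/ov2.png

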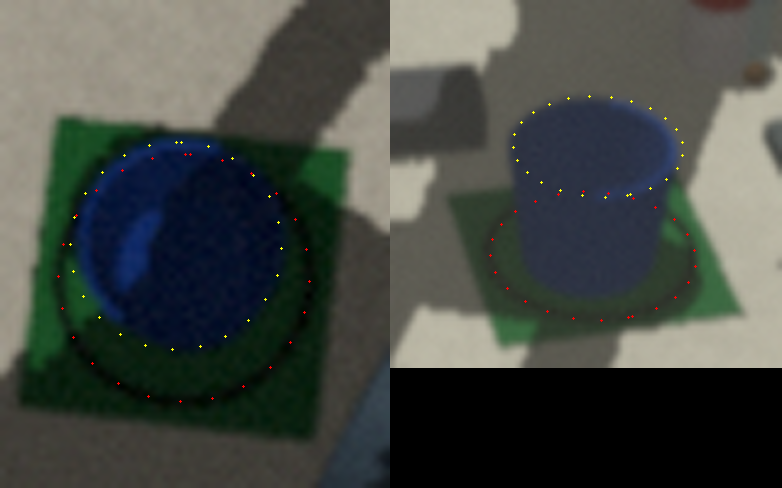

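Beaker is within about 2 mm of concentric: rim and foot agree with the ring in both views. On to the button.

Request:
{"api": "move_arm", "payload": {
  "plan": [0.0,0.2,0.8,0,0,0.17,0.1,0.9,1.6,0,0,0.34,0.3,1.8,2.2,0,0,0.51,0.5,2.7,2.2,0,0,0.68,0.7,3.6,2.2,0,0,0.85,0.8,4.5,2.2,0,0,1.02,0.95,5.4,2.2,0,0,1.19,1.1,6.3,2.2,0,0,1.36,1.2,7.2,2.2,0,0,1.53,1.34,8.05,2.2,0,0,1.7]
}}

```text
time_s: 17.1
eef_pos: [0.5784, 0.2471, 0.308]
eef_rot: [-0.001, 0.074, 0.997, 0.0]
wrist_force: [-0.0, -1.0, 0.2]
opening: 0.004
grasp_force: 0.0
```

Request:
{"api": "move_arm", "payload": {
  "plan": [0,0,0,0,0,0.03,0,0,0,0,0,0.03,0,0,0,0,0,0.03]
}}

```text
time_s: 17.48
eef_pos: [0.5789, 0.244, 0.3086]
eef_rot: [-0.0, 0.063, 0.998, -0.0]
wrist_force: [1.2, -0.8, 0.1]
opening: 0.004
grasp_force: 0.0
```

Request:
{"api": "move_arm", "payload": {
  "plan": [0,0,-0.7,0,0,0,0,0,-1.3,0,0,0,0,0,-1.75,0,0,0,0,0,-1.85,0,0,0,0,0,-1.9,0,0,0,0,0,-1.95,0,0,0,0,0,-2.0,0,0,0,0,0,-2.05,0,0,0,0,0,-2.05,0,0,0]
}}

```text
time_s: 18.6
eef_pos: [0.5794, 0.245, 0.2066]
eef_rot: [0.001, 0.062, 0.998, 0.0]
wrist_force: [1.7, -1.1, 1.9]
opening: 0.001
grasp_force: 1.2
```

Request:
{"api": "move_arm", "payload": {
  "plan": [0,0,-0.02,0,0,0,0,0,-0.04,0,0,0,0,0,-0.06,0,0,0,0,0,-0.06,0,0,0]
}}

```text
time_s: 19.1
eef_pos: [0.5795, 0.2451, 0.206]
eef_rot: [0.001, 0.062, 0.998, 0.0]
wrist_force: [-4.0, -3.2, 14.9]
opening: 0.0
grasp_force: 7.2
```

Request:
{"api": "move_arm", "payload": {
  "plan": [0,0,0.4,0,0,0,0,0,1.0,0,0,0,0,0,1.7,0,0,0,-0.1,-0.8,1.7,0,0,0,-0.2,-1.6,1.7,0,0,0,-0.3,-2.4,1.7,0,0,0]
}}

```text
time_s: 19.85
eef_pos: [0.5635, 0.1244, 0.2886]
eef_rot: [-0.0, 0.062, 0.998, 0.0]
wrist_force: [0.6, -0.3, -0.1]
opening: -0.0
grasp_force: 0.0
```

Request:
{"api": "move_arm", "payload": {
  "plan": [0,0,0,0,0,0,0,0,0,0,0,0,0,0,0,0,0,0,0,0,0,0,0,0],
  "grip": 60
}}

```text
time_s: 20.35
eef_pos: [0.5639, 0.126, 0.2882]
eef_rot: [-0.0, 0.062, 0.998, 0.0]
wrist_force: [-0.4, 0.1, 0.8]
opening: 0.701
grasp_force: 0.0
```

```bash
python3 - <<'E'
from h import *
c=ctrl.camera("wrist"); save(c,"w1.png"); print(c["fx"],c["cx"],c["cy"],c["origin"],c["attitude"],ctrl.get_obs()["eef_pos"])
w=c["pixels"]
s=ctrl.camera("scene"); save(s,"s7.png")
for p in((.5794,.2435,.206),(.563,.125,.25)): print(proj(s,p))
o=np.zeros((480,790,3),np.uint8); o[:360,:480]=cv2.resize(w,(480,360)); o[:310,480:]=cv2.resize(s["pixels"][140:295,350:505],(310,310))
cv2.imwrite("pics/w1v.png",cv2.cvtColor(o,cv2.COLOR_RGB2BGR))
E
```

```text
371.64829954431775 323.69720758164726 233.3778049733551 [0.48594086 0.13552357 0.43264091] [0.11518929 0.74088253 0.65384342 0.10155432] [0.56386092 0.12581064 0.28817312]
(np.float64(436.44973528690775), np.float64(206.83891747616843))
(np.float64(388.78521071158974), np.float64(194.7316799751756))
```

View pics/w1v.png

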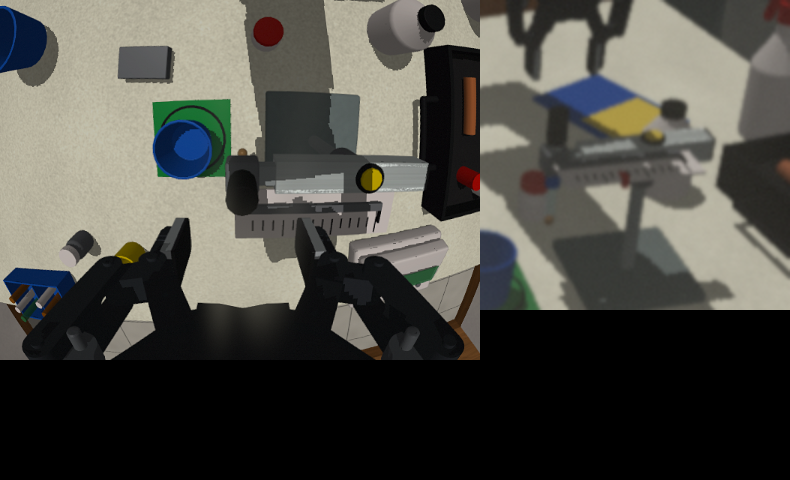

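The wrist view shows the knob centred between the fingers and the button down. I'll lower and grip.

Request:
{"api": "move_arm", "payload": {
  "plan": [0,0,-0.4,0,0,0,0,0,-0.8,0,0,0,0,0,-1.2,0,0,0,0,0,-1.45,0,0,0,0,0,-1.45,0,0,0]
}}

```text
time_s: 21.08
eef_pos: [0.5633, 0.1251, 0.2148]
eef_rot: [-0.001, 0.062, 0.998, -0.0]
wrist_force: [-0.2, -0.7, 0.1]
opening: 0.702
grasp_force: 0.0
```

Request:
{"api": "move_arm", "payload": {
  "plan": [0,0,0,0,0,0,0,0,0,0,0,0,0,0,0,0,0,0,0,0,0,0,0,0,0,0,0,0,0,0,0,0,0,0,0,0],
  "grip": 10
}}

```text
time_s: 21.82
eef_pos: [0.5645, 0.1252, 0.217]
eef_rot: [0.001, 0.062, 0.998, 0.0]
wrist_force: [-1.6, 1.0, 5.6]
opening: 0.263
grasp_force: 58.6
```

Request:
{"api": "move_arm", "payload": {
  "plan": [-0.02,-0.15,0,0,0,0,-0.04,-0.3,0,0,0,0,-0.06,-0.45,0,0,0,0,-0.07,-0.6,0,0,0,0,-0.09,-0.75,0,0,0,0,-0.11,-0.9,0,0,0,0,-0.13,-1.05,0,0,0,0,-0.15,-1.2,0,0,0,0,-0.17,-1.35,0,0,0,0,-0.18,-1.49,0,0,0,0]
}}

```text
time_s: 23.08
eef_pos: [0.5556, 0.0507, 0.217]
eef_rot: [0.001, 0.062, 0.998, 0.001]
wrist_force: [0.4, 3.3, 7.3]
opening: 0.266
grasp_force: 58.9
```

```bash
cat > idx.py <<'E'
from h import *
o=ctrl.get_obs(); print(o["time_s"],o["eef_pos"],o["wrist_force"],o["opening"])
ey=np.array([.122,.9925]); ex=np.array([.9925,-.122]); ring=np.array([.5554,.046])
print("tool minus ring, stand axes",(o["eef_pos"][:2]-ring)@np.c_[ex,ey])
c=ctrl.camera("scene"); save(c,"idx%.2f.png"%o["time_s"]); im=c["pixels"].astype(int)
mk=ring+.05*ex+.14*ey
print("mark pred px",proj(c,(*mk,.194)),"10mm +y:",proj(c,(*(mk+.01*ey),.194)))
h=cv2.cvtColor(c["pixels"],cv2.COLOR_RGB2HSV); u,v=[int(round(t)) for t in proj(c,(*mk,.194))]
red=((h[...,0]<10)|(h[...,0]>170))&(h[...,1]>110)
ys,xs=np.nonzero(red[v-15:v+15,u-20:u+20]); print("red px",list(zip(xs+u-20,ys+v-15)))
print("gray rows (v, then u=%d..)"%(u-14))
g=im.mean(2).astype(int)
for r in range(v-9,v+10): print(r,*g[r,u-14:u+15])
E
python3 idx.py
```

```text
23.075 [0.5556164  0.05072999 0.2169766 ] [0.3924249  3.2918605  7.31242586] 0.26560273786006267
tool minus ring, stand axes [-0.00036228  0.00472092]
mark pred px (np.float64(419.98179304446876), np.float64(224.9365300968713)) 10mm +y: (np.float64(424.1737909734123), np.float64(224.46508658380156))
red px [(np.int64(421), np.int64(226)), (np.int64(422), np.int64(226)), (np.int64(421), np.int64(227)), (np.int64(422), np.int64(227)), (np.int64(423), np.int64(227)), (np.int64(422), np.int64(228)), (np.int64(423), np.int64(228)), (np.int64(422), np.int64(229)), (np.int64(423), np.int64(229)), (np.int64(422), np.int64(230)), (np.int64(422), np.int64(231))]
gray rows (v, then u=406..)
216 75 74 75 76 75 79 90 95 94 92 88 83 82 80 80 80 79 79 82 87 89 90 91 91 91 91 93 93 105
217 74 74 74 74 73 74 74 78 76 78 79 79 80 83 89 91 91 93 103 120 128 129 129 128 129 130 130 130 139
218 71 68 70 69 67 69 67 69 78 82 82 83 87 104 120 127 127 130 139 158 163 162 162 164 163 163 165 163 168
219 63 62 62 60 58 58 60 61 74 77 78 78 86 112 141 160 163 163 165 170 172 172 171 172 171 173 173 174 171
220
[... 854 characters left out ...]

228 78 69 78 85 82 74 70 79 83 79 76 103 140 147 112 75 63 69 104 150 165 168 167 164 161 160 154 140 129
229 84 74 79 85 85 80 72 75 83 84 82 92 114 134 121 81 58 59 95 139 150 150 145 143 136 130 123 115 110
230 86 84 85 86 87 85 80 74 83 86 86 88 93 108 115 80 56 58 78 106 112 106 100 97 92 88 84 79 76
231 86 86 86 89 86 87 84 82 85 88 87 88 88 91 90 68 56 60 69 77 77 70 66 64 62 61 61 58 58
232 89 87 87 90 86 87 87 87 89 94 92 95 97 94 83 66 63 72 90 80 62 58 57 59 56 56 56 57 61
233 97 97 97 97 97 98 97 97 104 116 112 124 130 129 122 99 92 104 118 99 69 61 60 59 59 59 61 69 71
234 127 131 130 130 131 131 130 131 140 150 147 158 164 162 157 142 137 140 138 103 70 65 63 64 65 63 68 77 83
```

```bash
cat > wi.py <<'E'
from h import *
o=ctrl.get_obs(); print(o["time_s"],o["eef_pos"],o["wrist_force"])
c=ctrl.camera("wrist"); A=rot(c["attitude"]); O=np.array(c["origin"])
ey=np.array([.122,.9925]); ex=np.array([.9925,-.122]); t=o["eef_pos"][:2]
xs=np.arange(.036,.0681,.002); ys=np.arange(.118,.166,.001)   # stand offsets from knob axis; index expected at (.050,.140)
P=np.array([[[*(t+x*ex+y*ey),.194] for y in ys] for x in xs])
d=(P-O)@A; th=np.arctan2(np.hypot(d[...,0],d[...,1]),d[...,2]); ph=np.arctan2(d[...,1],d[...,0])
mu=(c["cx"]+c["fx"]*th*np.cos(ph)).astype(np.float32); mv=(c["cy"]+c["fy"]*th*np.sin(ph)).astype(np.float32)
w=cv2.remap(c["pixels"],mu,mv,1).astype(int)
print("px range",mu.min(),mu.max(),mv.min(),mv.max())
print("cols y(mm)=",*[int(round(y*1000)) for y in ys])
for i,x in enumerate(xs):
    print("%2d"%round(x*1000),*["R" if p[0]>1.7*p[1] and p[0]>70 else str(min(p.sum()//3//20,9)) for p in w[i]])
E
python3 wi.py
```

```text
23.125 [0.55553084 0.04994975 0.21699915] [0.07195674 2.30703833 6.63371143]
px range 510.4831 582.30743 322.95062 372.5425
cols y(mm)= 118 119 120 121 122 123 124 125 126 127 128 129 130 131 132 133 134 135 136 137 138 139 140 141 142 143 144 145 146 147 148 149 150 151 152 153 154 155 156 157 158 159 160 161 162 163 164 165 166
36 2 2 2 2 2 2 2 2 2 3 3 3 3 2 3 3 5 5 4 4 4 4 4 4 4 3 5 8 9 9 9 9 9 9 9 9 9 9 9 9 9 9 9 9 9 9 9 9 9
38 4 4 4 4 4 4 4 4 4 8 9 9 9 9 9 9 9 9 9 4 5 3 0 0 0 0 5 9 9 9 9 9 9 9 9 9 9 9 9 9 9 9 9 9 9 9 9 9 9
40 4 4 4 4 4 4 4 4 4 8 9 9 9 9 9 9 9 9 9 7 4 1 0 0 0 0 6 9 9 9 9 9 9 9 9 9 9 9 9 9 9 9 9 9 9 9 9 9 9
42 4 4 4 4 4 0 2 4 4 7 9 9 9 9 8 3 5 9 9 7 5 1 0 0 0 0 5 9 9 9 9 9 9 9 4 0 8 9 9 9 9 9 9 9 4 2 7 9 9
44 4 4 4 4 4 1 1 4 4 4 9 9 9 9 7 1 6 9 9 8 4 1 0 0 0 0 5 9 9 9 9 9 9 9 3 0 5 9 9 9 9 9 9 9 4 1 7 9 9
46 4 4 4 4 4 1 0 5 9 9 9 9 9 9 4 1 2 6 9 9 4 2 0 0 0 1 5 9 9 9 9 9 9 9 6 0 5 9 9 9 9 9 9 9 3 0 8 9 9
48 4 4 4 4 4 0 1 4 9 9 9 9 9 9 4 R R R R 9 9 7 1 0 0 0 6 9 9 9 9 9 9 9 6 0 6 9 9 9 9 9 9 9 3 0 8 9 9
50 4 4 4 4 4 0 1 4 5 9 9 9 9 9 7 R R R R 9 9 9 9 9 3 0 6 9 9 
[... 248 characters left out ...]
 4 4 4 4 4 4 4 9 9 9 7 6 2 R R R R 8 9 9 9 9 9 9 9 9 9 9 9 9 9 9 9 9 9 9 9 9 9 9 9 9 5 2 7 9 9
58 4 4 4 4 4 4 4 6 9 9 9 9 R R R R R R R R 7 9 9 9 9 9 9 9 9 9 9 9 9 9 9 9 9 9 9 9 9 9 9 9 4 2 7 9 9
60 5 5 5 4 4 5 5 4 9 9 9 9 5 R R R R R R R R R 8 9 9 9 9 9 9 9 9 9 9 9 9 9 9 9 9 9 9 9 9 9 9 9 9 9 9
62 9 9 9 9 9 9 9 9 8 R R R R R R R R R R R R R R R 5 7 8 9 9 9 9 9 9 9 9 9 9 9 9 9 9 9 9 9 9 9 9 9 9
64 9 9 9 9 9 9 9 9 9 9 7 R R R R R R R R R R R R R R R 8 8 9 9 9 9 9 9 9 9 9 9 9 9 9 9 9 9 9 9 8 8 9
66 9 9 9 9 9 9 9 9 9 9 9 9 7 R R R R R R R R R R R R R 7 8 9 9 9 9 9 7 6 4 4 4 4 4 4 4 4 4 4 4 4 4 4
68 9 9 9 9 9 9 9 9 9 9 9 9 9 8 3 1 R R R R R R R R R R 7 8 9 9 9 8 4 4 4 4 4 4 4 4 4 4 4 4 4 4 4 4 4
```

Request:
{"api": "move_arm", "payload": {
  "plan": [-0.01,-0.05,0,0,0,0,-0.01,-0.1,0,0,0,0,-0.01,-0.1,0,0,0,0,-0.01,-0.1,0,0,0,0]
}}

```text
time_s: 23.68
eef_pos: [0.555, 0.0458, 0.217]
eef_rot: [0.001, 0.062, 0.998, 0.0]
wrist_force: [-1.2, 2.9, 7.2]
opening: 0.262
grasp_force: 59.0
```

```bash
python3 wi.py | sed -n '1p;3,15p'; cat > tp.py <<'E'
from h import *
ey=np.array([.122,.9925]); ex=np.array([.9925,-.122])
t=ctrl.get_obs()["eef_pos"][:2]
c=ctrl.camera("top"); xs=np.arange(.034,.0701,.003); ys=np.arange(.120,.161,.002)
q=np.array([[proj(c,(*(t+x*ex+y*ey),.194)) for y in ys] for x in xs],np.float32)
w=cv2.remap(c["pixels"],q[...,0].copy(),q[...,1].copy(),cv2.INTER_CUBIC).astype(int)
print("top y:",*["%3d"%round(y*1000) for y in ys])
for i,x in enumerate(xs): print("%2d   "%round(x*1000),*["%3d%s"%(p.sum()//3,"R" if p[0]>1.4*p[1] else "") for p in w[i]])
E
python3 tp.py
```

```text
23.675 [0.55501577 0.04579575 0.21697738] [-1.20492235  2.87138639  7.15354039]
cols y(mm)= 118 119 120 121 122 123 124 125 126 127 128 129 130 131 132 133 134 135 136 137 138 139 140 141 142 143 144 145 146 147 148 149 150 151 152 153 154 155 156 157 158 159 160 161 162 163 164 165 166
36 2 2 2 2 2 2 2 2 2 3 2 3 2 2 3 3 5 5 5 4 4 4 4 4 4 4 5 8 9 9 9 9 9 9 9 9 9 9 9 9 9 9 9 9 9 9 9 9 9
38 4 4 4 4 4 4 4 4 4 8 9 9 9 9 9 9 9 9 9 4 4 1 0 0 0 0 5 9 9 9 9 9 9 9 9 9 9 9 9 9 9 9 9 9 9 9 9 9 9
40 4 4 4 4 4 4 4 4 4 6 9 9 9 9 9 9 9 9 9 7 4 1 0 0 0 0 6 9 9 9 9 9 9 9 9 9 9 9 9 9 9 9 9 9 9 9 9 9 9
42 0 4 4 4 4 4 4 4 4 1 3 9 9 9 9 9 9 9 8 1 2 1 0 0 0 0 5 9 7 1 5 9 9 9 9 9 9 9 6 1 6 9 9 9 9 9 9 9 3
44 1 4 4 4 4 4 4 4 4 0 3 9 9 9 9 9 9 9 8 2 1 1 0 0 0 1 5 9 8 0 5 9 9 9 9 9 9 9 4 0 6 9 9 9 9 9 9 9 4
46 0 4 4 4 4 4 4 4 6 0 3 9 9 9 9 9 9 9 5 1 1 1 0 0 0 1 5 9 7 0 4 9 9 9 9 9 9 9 5 0 5 9 9 9 9 9 9 9 5
48 0 4 4 4 4 4 4 4 4 1 4 9 9 9 9 9 9 9 7 R R R 0 0 0 1 6 9 7 2 5 9 9 9 9 9 9 9 6 0 5 9 9 9 9 9 9 9 6
50 0 4 4 4 4 4 4 4 4 4 3 9 9 9 9 9 9 9 7 R R R R 6 4 2 6 9 6 1 5 9 9 9 9 9 9 9 8 1 5 9 9 9 9 9 9 9 5
52 0
[... 982 characters left out ...]
  95  54  82 126 128 104  98 114 133 130 109  99
52     48  51  48  44  51  86 123 134 123  96  70R  89 126 130 102  99 119 136 132 111 101
55     49  49  50  49  57  88 122 132 117  83R  74R 101R 126 132 119 119 130 136 133 108 107
58     49  51  49  49  73 113 131 134 109  71R  65R 105 126 132 130 132 136 135 137 126 125
61     47  50  48  55  86 122 134 132 105  65R  48R  74R 107 130 139 140 137 136 136 135 135
64     50  49  48  57  82 101 107  97  75  55R  40R  46R  72R 100 113 105 109 107 107 110 111
67     50  50  49  47  56  61  64  61  49R  42R  41R  44R  52R  61  65  64  62  63  67  68  65
70     51  51  48  50  58  68  72  61  46  44R  46R  57R  82R 102  91  76  76  84  87  91  95
```

Request:
{"api": "move_arm", "payload": {
  "plan": [0,-0.03,0,0,0,0,0,-0.03,0,0,0,0,0,-0.03,0,0,0,0,0,-0.03,0,0,0,0]
}}

```text
time_s: 24.28
eef_pos: [0.5548, 0.0444, 0.217]
eef_rot: [0.001, 0.062, 0.998, 0.0]
wrist_force: [-0.9, 2.2, 7.4]
opening: 0.264
grasp_force: 59.1
```

```bash
python3 wi.py | sed -n '1p;5,12p'; python3 tp.py | sed -n '1,10p'; python3 - <<'E'
from h import *
c=ctrl.camera("wrist"); A=rot(c["attitude"]); O=np.array(c["origin"])
h=cv2.cvtColor(c["pixels"],cv2.COLOR_RGB2HSV).astype(int)
m=((h[...,0]>100)&(h[...,0]<128)&(h[...,1]>100)&(h[...,2]>40)).astype(np.uint8)
for q in cv2.findContours(m,0,1)[0]:
    if cv2.contourArea(q)<400: continue
    k=q[:,0].astype(float)-[c["cx"],c["cy"]]; r=np.hypot(*k.T); th=r/c["fx"]
    d=np.c_[np.sin(th)[:,None]*k/r[:,None],np.cos(th)]@A.T; P=O+d*((.07-O[2])/d[:,2])[:,None]
    print("blue",cv2.minEnclosingCircle(P[:,:2].astype(np.float32)))
E
```

```text
24.275 [0.55484122 0.04435759 0.21697293] [-0.91417356  2.16232602  7.38624877]
38 4 4 4 4 4 4 4 4 4 4 6 9 9 9 9 9 9 9 6 4 4 1 0 0 0 0 5 9 9 9 9 9 9 9 9 9 9 9 9 9 9 9 9 9 9 9 9 9 9
40 4 4 4 4 4 4 4 4 4 8 9 9 9 9 9 9 9 9 9 4 7 2 0 0 0 0 5 9 9 9 9 9 9 9 9 9 9 9 9 9 9 9 9 9 9 9 9 9 9
42 3 0 3 4 4 4 4 4 4 7 5 1 6 9 9 9 9 9 9 6 1 1 0 0 0 0 5 9 9 9 0 2 9 9 9 9 9 9 9 7 2 2 9 9 9 9 9 9 9
44 3 0 2 4 4 4 4 4 4 8 6 0 7 9 9 9 9 9 9 7 1 0 0 0 0 0 5 9 9 9 2 2 8 9 9 9 9 9 9 8 0 2 9 9 9 9 9 9 9
46 3 0 3 4 4 4 4 4 4 5 7 0 7 9 9 9 9 9 9 7 R 0 0 0 0 1 5 9 9 9 3 1 8 9 9 9 9 9 9 9 0 2 9 9 9 9 9 9 9
48 3 0 3 4 4 4 4 4 4 4 4 1 7 9 9 9 9 9 9 9 R R 0 0 0 1 6 9 9 9 3 1 9 9 9 9 9 9 9 9 1 3 9 9 9 9 9 9 9
50 3 0 2 4 4 4 4 4 6 6 5 0 6 9 9 9 9 9 9 9 R R R R R 2 6 9 9 9 3 1 9 9 9 9 9 9 9 8 2 3 9 9 9 9 9 9 9
52 3 0 2 4 4 4 4 4 6 9 7 3 7 9 9 9 9 9 9 8 R R R R R 9 9 9 9 9 2 3 8 9 9 9 9 9 9 8 3 1 8 9 9 9 9 9 9
top y: 120 122 124 126 128 130 132 134 136 138 140 142 144 146 148 150 152 154 156 158 160
34     51  52  49  42  36  42  56  62  61  54  62 108 129 137 139 140 137 136 135 136 137
37     48  49  50  49  53  85 1
[... 203 characters left out ...]
118 134 134 127 125 131 135 134 128
46     48  50  47  46  57  77  99 123 135 108  77  84 122 133 122 103 102 125 133 127 104
49     51  49  48  48  51  62  97 124 138 115  79  75 109 132 123 101 101 124 135 125 105
52     47  50  49  45  51  65  99 129 137 118  89R  82R 108 131 122  97 103 125 136 124 105
55     49  48  48  59  91  97 111 129 131 108  82R  81R 107 131 131 115 120 131 136 126 107
58     49  49  49  56  95 124 133 134 132 103  65R  76R 116 132 133 132 132 134 136 134 126
blue ((0.8217787146568298, -0.3636663556098938), 0.1474951058626175)
blue ((0.554970920085907, 0.04306428134441376), 0.041871558874845505)
blue ((0.3219414949417114, -0.21310341358184814), 0.0706644356250763)
```

Request:
{"api": "move_arm", "payload": {
  "plan": [0,-0.01,0,0,0,0,0,-0.01,0,0,0,0,0,-0.01,0,0,0,0,0,-0.01,0,0,0,0]
}}

```text
time_s: 24.92
eef_pos: [0.5548, 0.0439, 0.217]
eef_rot: [0.001, 0.062, 0.998, 0.0]
wrist_force: [-1.3, 3.6, 6.7]
opening: 0.264
grasp_force: 59.1
```

```bash
python3 -c "
from bench import ctrl
o=ctrl.get_obs(); print(o['time_s'],o['eef_pos'],o['wrist_force'],o['opening']); print(ctrl.hand_in())"
```

```text
24.925 [0.55480991 0.04393603 0.21697508] [-1.27331067  3.62424688  6.69887962] 0.2644349928379426
the job is handed in; nothing more can be done
None
```

Job handed in at 24.9 s, no verdict returned: the beaker is within about 2–3 mm of the ring's centre (its first outside push seemed to tip it slightly, then it settled flat), the button is fully down, and the boom is held with its pointer about 1 mm from the red clip.

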